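Hang up the pipette left on the bench

TASK

The pipette lying on the bench belongs on the carousel stand. Take it by the round thumb pads at its head and lift it, ease your grip so that it swings down in your fingers until it hangs tip-down below the hand, tighten again, slide it into the empty notch of the stand and gently lower it until its shoulder rests on the upper disc before you let go. Leave the three pipettes that already hang there, and the tube rack, well plate and vial nearby, where they are.

Things in the scene. Friction and masses are not known exactly. Their poses are not given: they have to be found in the camera images.
- pipette_grip (a point): The loose pipette: pale grey, 260 mm long, 105-170 g. This point is on its axis, midway between two dark domed thumb pads (11 mm across, with a 6 mm flat crown; 25 mm over both) on the flat sides of the head, which is 22 mm wide, 30 mm deep. x runs along the axis to the button, y from pad to pad, z to the finger rest. It starts lying on its flat back, finger rest up, this point 15 mm above the bench.
- pipette_button (a point): Top of the pipette's plunger button, on the axis, 40 mm from pipette_grip. The finger rest sticks out on the z side of the head, to 40 mm from the axis, 7 to 20 mm from pipette_grip towards the button. Axes as pipette_grip.
- pipette_shoulder (a point): On the pipette's axis at the flat underside of its shoulder (30 mm across), 105 mm from pipette_grip towards the tip; axes as there. Below it a sleeve 15 mm across for 50 mm, then a cone under 10 mm across. The centre of mass lies about 70 mm from pipette_grip towards the tip.
- pipette_tip (a point): On the axis at the pipette's lower end, 220 mm from pipette_grip, axes as there. Held by the thumb pads with about 40 N the level pipette does not turn; as the grip is eased from about 30 to 4 N it swings down by degrees and may stop up to 0.25 rad short of plumb. It hardly slips at 3 N.
- stand_notch (a point): The empty notch of the stand: on top of the upper disc, mid-notch, 72 mm from the column's axis; -x points out through the open mouth, +x to the column, z up. It is a straight slot, 22 mm wide, open and flared at the rim, its inner end 10 mm from this point; a like slot, 24 mm wide, is right below in the lower disc. The sleeve goes through the upper slot, the cone through the lower.
- stand_foot (a point): Foot of the column of the fixed carousel stand, on the bench, axes as stand_notch. Grey base 176 mm across; two pale green discs 189 mm across, 6 mm thick, their tops 155 and 80 mm above the bench; steel column with a knob, 221 mm high. Four notches a quarter turn apart, three of them taken.
- hung0: A pipette like the loose one, hanging upright in the next notch on the stand's +y side; origin at the underside of its shoulder, z up. Its top is 145 mm above this point.
- hung1: The same, in the notch on the stand's -y side.
- hung2: The same, 6 mm shorter, in the notch opposite the empty one.
- tube_rack: White rack with flip-cap sample tubes, 62 x 112 mm, 48 mm high; origin at the centre of its underside, its long side along y. Leave it alone.
- well_plate: Foil-sealed well plate, 86 x 127 mm, 16 mm high; origin at the centre of its underside, its long side along y. Leave it alone.
- vial: Small vial with a white cap, 24 mm across, 42 mm high; origin at the centre of its underside. Leave it alone.
Things that resemble listed ones, but are neither listed nor needed, are in the scene too. What is shaped like the hung0 but green or turquoise is not meant.

How it is judged:
By the outcome, as a careful person would: the job done as asked, in the order asked, and still so for the second after the job is handed in, with the robot touching nothing.
It also fails if it takes over 72 s, if anything falls off the work surface, if the arm or the gripper's body presses on something with over 40 N, if the wrist force passes 120 N, or if a joint passes its speed limit or range.

ROBOT

A 6-joint arm with a two-finger parallel gripper is mounted at the origin on the work surface. World frame = base frame: x ahead of the robot, y to its left, z up, the work surface at z = 0. Lengths are in mm, angles in degrees, forces in N, time in s.
With the tool pointing down it reaches from about 350 to 925 mm from the base axis. Payload 6.4 kg.
Tool frame: the origin (TCP) lies midway between the tips of the shut fingers; the grasp point (between the pads) lies 19 mm behind it (r.grip_depth is the distance from the TCP to the grasp point, in mm); z points along the fingers, y is the direction in which the jaws open and shut (so a half turn about z gives the same grasp; the last joint's range is limited). The gripper opens to 85 mm and grips with 20 to 120 N. Pads are 22 mm wide; open, the fingers measure 114 mm over their backs; the gripper's body (76 mm by 85 mm) begins 54 mm behind the grasp point. The pads swing forward as they close: fully open they stand 13 mm farther back than shut.
Start: joints at [-76.381, 14.043, 89.255, -0, 76.702, -9.975], TCP at [260.174, -595.67, 200.59] pointing down, gripper open.
Joint ranges: [-179.41, 179.41], [-58.25, 129.5], [7.25, 145.43], [-54.29, 234.29], [11.92, 165.04], [-157.13, 157.13]. Speed limits (degrees/s): [147.25, 147.25, 180, 180, 180, 180].

INTERFACE

Orientations are given as a 3x3 rotation matrix whose columns are the frame's x, y, z axes.
In Python, from plant import r gives the robot as it stands. Calls block until the motion is done:
- r.move_ptp(position, orientation): joint-space move of the TCP to a pose.
- r.line_to(position, rotation=None, max_speed=150): straight line of the TCP; rotation=None keeps the orientation; max_speed is the mean speed in mm/s.
- r.goto_joints(angles): joint-space move.
- r.open() and r.grasp(f_grip=None): open the fingers fully, or close them until they stop; f_grip is the grip in N (None keeps the last).
- r.sleep(seconds).
- r.inverse_kinematics(position, orientation): joint angles nearest the present ones, or None.
- r.get_state(): the state.
- r.read_camera(name): name is "scene" or "top" or "wrist"; returns a dict with "frame" (400x640x3 uint8, blue, green, red), "camera_matrix" (3x3 intrinsics, pixels), "dist_coeffs" ([k1, k2, p1, p2, k3] as OpenCV has them; the pictures are not rectified), "cam_to_world" (4x4, takes a point from camera to world coordinates). Camera axes: x right, y down, z forward; pixel columns grow to the right and rows downward; lengths in mm; the calibration is good to about 2 mm. A picture is of the moment at which its call begins. There is no depth.
A pose or a line that the arm cannot do raises r.IKError and nothing moves.
- r.close_job(): hands the job in, once; it reports no verdict.
Trained networks look in the newest picture that a camera, given by its name, has taken for a name from the list of things; names that differ only in an ending like _2 or _b are one class to them, and where a whole thing is asked for, a point or a joint stands for the part that bears it (a point fixed in the world has none). Each returns a list of dicts, best first, with "p" (0 to 1); they miss things now and then, are a little off and sometimes report something else, mostly with a low value. They report only what shows in the picture. A call takes as long as a camera call. They do not tell look-alikes from the thing itself.
- r.spot_in(camera, target): "pixel" ([column, row] in pixels, amid what is visible of it).
- r.silhouettes(camera, target): "pixels" (400x640 bool, what is visible of it) and "pixel" ([column, row] in pixels, amid what is visible of it).
- r.spot_point(camera, target): "pixel" ([column, row] in pixels: a listed point, or the origin of a listed thing).
The state is a dict: "t": time; "joints": joint angles; "joint_vel": joint speeds; "joint_torque": joint torques, N m; "tool_pos": TCP position; "ee_rot": TCP orientation; "wrist_force": force on the tool from outside, world axes, zero at the start; "ft_torque": the same for the moment, N m; "finger_gap": finger opening in mm.
Only numpy, scipy, OpenCV 4.12 (cv2) and the standard library are available. Lean on these libraries where they do the work, as an engineer would, in place of code of your own. Each camera call takes 0.05 s, during which the arm holds its last target.

## Working session

There is one attempt and no reset: what is moved stays moved. The work goes in short steps, each a Python script; the robot and the scene stay as the last script left them, time stands still between calls to the robot, and variables do not carry over. Pictures are saved under pics/ and viewed, and the job is handed in when it is done.

```bash
ls; mkdir -p pics; python3 - <<'E'
from plant import r
import cv2,json
for c in ["scene","top","wrist"]:
    d=r.read_camera(c); cv2.imwrite(f"pics/{c}0.png",d["frame"])
    print(c,d["camera_matrix"],d["dist_coeffs"],d["cam_to_world"])
    for t in ["pipette_grip","pipette_button","pipette_shoulder","pipette_tip","stand_notch","stand_foot","hung0","tube_rack","well_plate","vial"]:
        print(t,[([round(float(v)) for v in x["pixel"]],round(float(x["p"]),2)) for x in r.spot_point(c,t)])
print(r.get_state())
E
```

```text
pics
scene [[440.43985207   0.         324.70332409]
 [  0.         440.43985207 207.01939643]
 [  0.           0.           1.        ]] [-0.00436592  0.          0.          0.          0.        ] [[ 2.53220840e-01  8.25888717e-01 -5.03772799e-01  1.13385471e+03]
 [ 9.67347659e-01 -2.22004366e-01  1.22280690e-01 -7.05097214e+01]
 [-1.08495187e-02 -5.18287457e-01 -8.55137649e-01  1.12665469e+03]
 [ 0.00000000e+00  0.00000000e+00  0.00000000e+00  1.00000000e+00]]
pipette_grip [([252, 237], 0.59)]
pipette_button [([258, 224], 0.97), ([284, 194], 0.32)]
pipette_shoulder [([224, 268], 0.83)]
pipette_tip [([201, 303], 0.78)]
stand_notch [([367, 192], 0.97)]
stand_foot [([376, 240], 0.73)]
hung0 [([357, 226], 0.97), ([375, 134], 0.96), ([435, 158], 0.82), ([395, 159], 0.78), ([398, 238], 0.69), ([404, 204], 0.59), ([203, 304], 0.58)]
tube_rack []
well_plate [([310, 277], 0.85), ([397, 237], 0.43)]
vial [([284, 196], 0.68)]
top [[395.63050941   0.         312.9612099 ]
 [  0.         395.63050941 197.65651448]
 [  0.           0.           1.        ]] [-0.08693602  0.          0.        
[... 1440 characters left out ...]
,
        7.67019775e+01, -9.97522507e+00]), 'joint_vel': array([-0.07947556, -0.00707059,  0.06786393, -0.03688259, -0.05576946,
       -0.07196628]), 'joint_torque': array([-6.94809296e-04, -4.29509532e+01, -3.26413286e+01, -2.03970790e-04,
        5.45795374e-04, -1.65676335e-05]), 'tool_pos': array([ 260.16775223, -595.66194459,  200.57546154]), 'ee_rot': array([[ 9.16406507e-01,  4.00248815e-01, -6.37678196e-06],
       [ 4.00248815e-01, -9.16406506e-01,  3.51138025e-05],
       [ 8.21053339e-06, -3.47308165e-05, -9.99999999e-01]]), 'wrist_force': array([-0.84934027,  1.12986603,  0.05361415]), 'ft_torque': array([-0.02353969,  0.02064643, -0.02654159]), 'finger_gap': 85.71935552747586}
```

View pics/scene0.png

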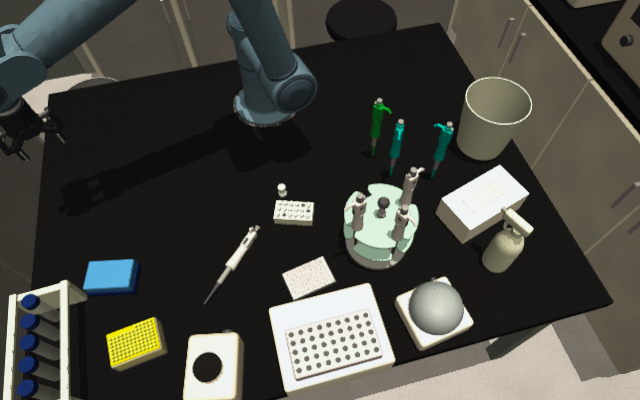

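View pics/top0.png

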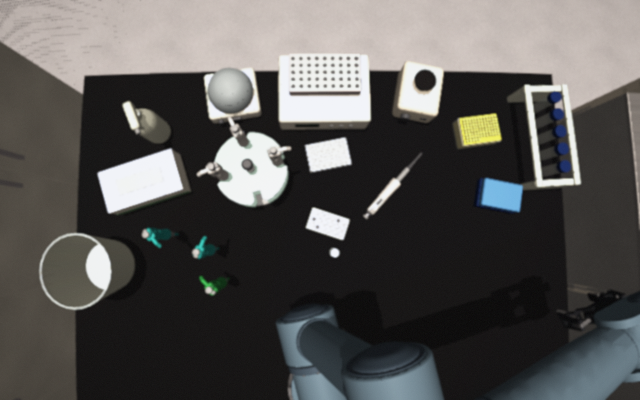

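The scene picture shows the loose pipette running from its button (257,226) to its tip (205,303). The top view shows the same pipette from (366,216) to (421,153). The stand is at (252,168) in the top view, and its empty notch near (257,198) faces the robot. The green and turquoise pipettes stand apart from it.

```bash
cat > h.py <<'E'
import numpy as np, cv2
from plant import r
class Cam:
    def __init__(s,name):
        d=r.read_camera(name); s.n=name; s.f=d["frame"]; s.K=np.array(d["camera_matrix"]); s.D=np.array(d["dist_coeffs"]); s.T=np.array(d["cam_to_world"])
    def ray(s,px):
        u=cv2.undistortPoints(np.array([[px]],float),s.K,s.D)[0,0]
        v=s.T[:3,:3]@np.array([u[0],u[1],1]); return s.T[:3,3],v/np.linalg.norm(v)
    def onz(s,px,z):
        o,v=s.ray(px); return o+v*(z-o[2])/v[2]
    def proj(s,P):
        P=np.atleast_2d(np.array(P,float)); Rt=s.T[:3,:3].T
        q,_=cv2.projectPoints(P,cv2.Rodrigues(Rt)[0],-Rt@s.T[:3,3],s.K,s.D); return q[:,0]
def tri(obs):
    A=np.zeros((3,3));b=np.zeros(3)
    for c,p in obs:
        o,v=c.ray(p);M=np.eye(3)-np.outer(v,v);A+=M;b+=M@o
    return np.linalg.solve(A,b)
E
python3 - <<'E'
from h import *
np.set_printoptions(precision=1,suppress=True)
S=Cam("scene");T=Cam("top")
for n in ["pipette_grip","pipette_button","pipette_shoulder","pipette_tip"]:
    for c in (S,T):
        for x in r.spot_point(c.n,n): print(n,c.n,x["p"],c.onz(x["pixel"],15))
for n,z in [("stand_notch",155),("stand_foot",0),("tube_rack",0),("well_plate",0),("vial",0),("hung0",155)]:
    for c in (S,T):
        for x in r.spot_point(c.n,n): print(n,c.n,round(x["p"],2),c.onz(x["pixel"],z))
# masks
for c in (S,T):
    for x in r.silhouettes(c.n,"pipette_grip")[:3]: print(c.n,x["p"],x["pixel"],x["pixels"].sum())
cv2.imwrite("pics/a.png",cv2.resize(S.f[140:320,180:450],None,fx=2.9,fy=2.9,interpolation=cv2.INTER_CUBIC))
cv2.imwrite("pics/b.png",cv2.resize(T.f[100:270,180:450],None,fx=2.9,fy=2.9,interpolation=cv2.INTER_CUBIC))
E
```

```text
pipette_grip scene 0.74 [ 517.4 -146.1   15. ]
pipette_grip scene 0.2 [467.8 220.1  15. ]
pipette_grip top 0.82 [ 515.7 -141.1   15. ]
pipette_grip top 0.67 [657.1 149.8  15. ]
pipette_grip top 0.61 [ 486.8 -129.    15. ]
pipette_button scene 0.83 [ 486.7 -108.8   15. ]
pipette_button top 0.6 [ 488.2 -114.6   15. ]
pipette_shoulder scene 0.91 [ 599.2 -216.8   15. ]
pipette_shoulder scene 0.24 [681.2  -8.5  15. ]
pipette_shoulder top 0.84 [ 594.6 -212.2   15. ]
pipette_tip scene 0.71 [ 677.6 -299.7   15. ]
pipette_tip scene 0.66 [569.4 161.7  15. ]
pipette_tip top 0.84 [ 683.7 -287.9   15. ]
stand_notch scene 0.67 [537. 181. 155.]
stand_notch top 0.71 [603.4 272.6 155. ]
stand_notch top 0.64 [547.9 181.3 155. ]
stand_foot scene 0.87 [622.1 211.8   0. ]
stand_foot scene 0.23 [528.1 326.8   0. ]
tube_rack scene 0.83 [480.1  -9.1   0. ]
tube_rack top 0.64 [469.3  -9.2   0. ]
well_plate scene 0.61 [678.9 -14.5  -0. ]
well_plate top 0.66 [684.1 -11.7   0. ]
vial scene 0.6 [392.7 -17.2   0. ]
vial top 0.67 [ 603.4 -220.9    0. ]
vial top 0.42 [391.2 -25.5   0. ]
hung0 scene 0.93 [636.3 136.6 155. ]
hung0 scene 0.84 [689.  220.7 155. ]
hung0 scene 0.79 [489.9 411.3 155. ]
hung0 scene 0.73 [362.  272.6 155. ]
hung0 scene 0.7 [606.4 266.3 155. ]
hung0 scene 0.69 [454.3 295.5 155. ]
hung0 scene 0.52 [ 735.7 -268.4  155. ]
hung0 scene 0.47 [ 669.7 -199.3  155. ]
hung0 scene 0.25 [689. 164. 155.]
hung0 top 0.84 [634.9 139.4 155. ]
hung0 top 0.81 [399.8 300.6 155. ]
hung0 top 0.71 [683.7 215.5 155. ]
hung0 top 0.66 [450.6 416.3 155. ]
hung0 top 0.55 [608.7 272.3 155. ]
hung0 top 0.5 [337.9 272.3 155. ]
scene 0.92 [239.6, 255.7] 625
top 0.82 [386.4, 190.3] 561
top 0.39 [275.3, 153.3] 265
```

View pics/a.png

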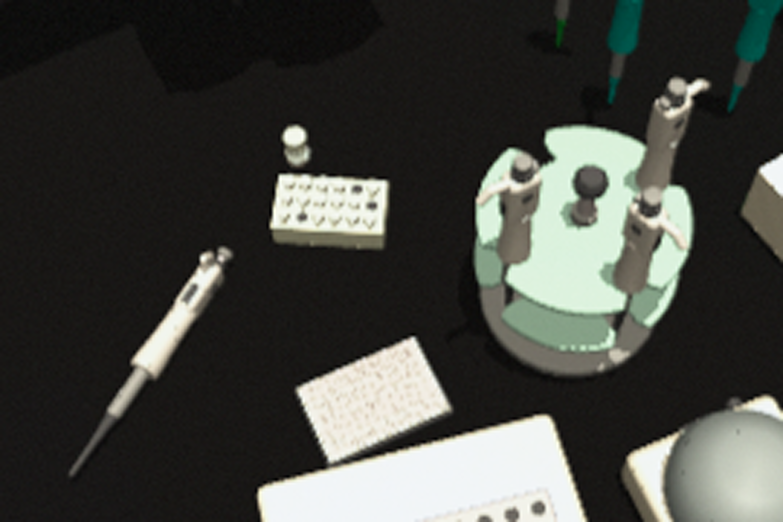

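View pics/b.png

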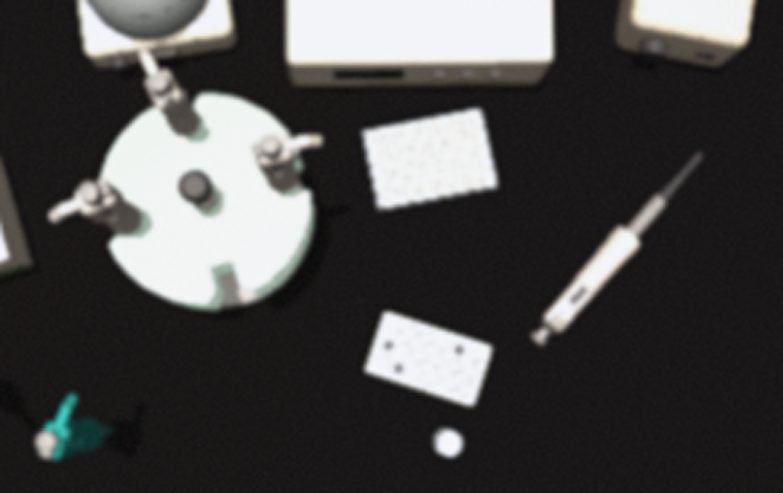

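The hung pipettes' finger rests point outward, so I'll aim for the same. The notch is at about (548,181) and the stand axis at about (620,202). Next I check wrist yaw feasibility and take a wrist view.

```bash
cat >> h.py <<'E'
def Rdown(ang, tilt=0):
    """tool z down, tool x at world heading ang(deg)"""
    a=np.radians(ang); x=np.array([np.cos(a),np.sin(a),0]); z=np.array([0,0,-1.]); y=np.cross(z,x)
    R=np.c_[x,y,z]; 
    return R@cv2.Rodrigues(np.array([0,np.radians(tilt),0.]))[0]
E
python3 - <<'E'
from h import *
np.set_printoptions(precision=1,suppress=True)
print(r.grip_depth)
for k in (0,180):
    print(k,"grasp",r.inverse_kinematics([517,-144,2],Rdown(-42.6+k)),r.inverse_kinematics([517,-144,300],Rdown(-42.6+k)),"place")
    for s in (0,180): 
        for t in (-15,0,15):print("outw" if s==180 else "inw",t,r.inverse_kinematics([548,181,260],Rdown(13.5+s+k,t)))
E
```

```text
18.700000000000003
0 grasp [-27.7  14.9 111.8  -0.   53.4 104.9] [-27.7  -5.2  99.3  -0.   85.9 104.9] place
inw -15 [ 7.8 12.1 86.3 -1.5 96.5 84.3]
inw 0 [ 7.   1.8 96.6 -0.  81.6 83.5]
inw 15 [  6.1  -8.3 107.2   2.1  66.2  82. ]
outw -15 [  6.1  -8.3 107.2   2.1  66.2 -98. ]
outw 0 [  7.    1.8  96.6  -0.   81.6 -96.5]
outw 15 [  7.8  12.1  86.3  -1.5  96.5 -95.7]
180 grasp [-27.7  14.9 111.8  -0.   53.4 -75.1] [-27.7  -5.2  99.3  -0.   85.9 -75.1] place
inw -15 [  6.1  -8.3 107.2   2.1  66.2 -98. ]
inw 0 [  7.    1.8  96.6  -0.   81.6 -96.5]
inw 15 [  7.8  12.1  86.3  -1.5  96.5 -95.7]
outw -15 [ 7.8 12.1 86.3 -1.5 96.5 84.3]
outw 0 [ 7.   1.8 96.6 -0.  81.6 83.5]
outw 15 [  6.1  -8.3 107.2   2.1  66.2  82. ]
```

```bash
python3 - <<'E'
from h import *
np.set_printoptions(precision=1,suppress=True)
r.move_ptp([530,-155,150],Rdown(-42.6))
W=Cam("wrist"); cv2.imwrite("pics/w1.png",W.f)
for n in ["pipette_grip","pipette_button","pipette_shoulder","pipette_tip"]:
    for x in r.spot_point("wrist",n): print(n,round(x["p"],2),x["pixel"],W.onz(x["pixel"],15))
for x in r.silhouettes("wrist","pipette_grip")[:1]:
    m=x["pixels"]; print(x["p"],m.sum()); f=W.f.copy(); f[cv2.Canny(m.astype('uint8')*255,50,100)>0]=(0,0,255); cv2.imwrite("pics/w1m.png",f)
print(r.get_state()["t"],r.get_state()["wrist_force"])
E
```

```text
pipette_grip 0.93 [318.4, 201.5] [ 519.8 -142.5   15. ]
pipette_button 0.72 [317.7, 232.9] [ 491.4 -115.1   15. ]
pipette_shoulder 0.89 [319.7, 104.0] [ 597.5 -216.2   15. ]
0.63 4061
5.0333 [ 0.5 -0.7  0.5]
```

View pics/w1.png

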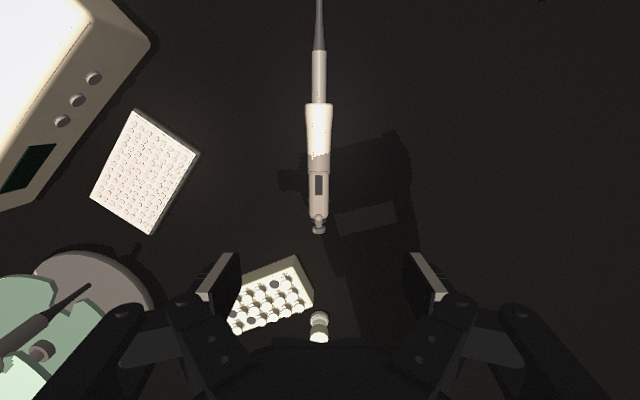

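```bash
python3 - <<'E'
import cv2
f=cv2.imread("pics/w1m.png"); g=cv2.imread("pics/w1.png")
a=cv2.resize(f[80:250,285:355],None,fx=3.5,fy=3.5); b=cv2.resize(g[80:250,285:355],None,fx=3.5,fy=3.5)
cv2.imwrite("pics/w1z.png",cv2.hconcat([a,b]))
E
```

```text
(no output)
```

View pics/w1z.png

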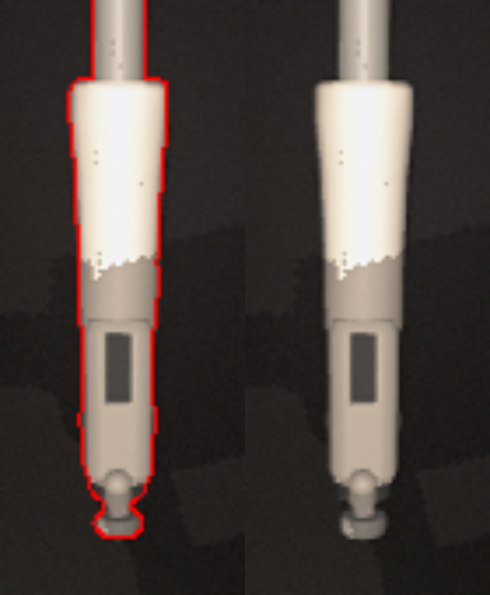

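```bash
python3 - <<'E'
from h import *
np.set_printoptions(precision=1,suppress=True)
r.line_to([521,-143.5,75],Rdown(-43.4))
W=Cam("wrist"); cv2.imwrite("pics/w2.png",W.f)
for n in ["pipette_grip","pipette_button","pipette_shoulder","pipette_tip"]:
    for x in r.spot_point("wrist",n): print(n,round(x["p"],2),x["pixel"],W.onz(x["pixel"],15))
m=r.silhouettes("wrist","pipette_grip")[0]["pixels"]
print(m.sum()); 
L=[]
for row in range(60,330,15):
    c=np.where(m[row])[0]
    if len(c): p=W.onz([c.mean(),row],15); L.append(p[:2]); print(row,c.min(),c.max(),p[:2])
L=np.array(L);d=np.linalg.svd(L-L.mean(0))[2][0];print(np.degrees(np.arctan2(*d[::-1])),L.mean(0))
q=W.proj([[521,-143.5,15],[521,-143.5,56]]);print(q)
cv2.imwrite("pics/w2z.png",cv2.resize(W.f[100:400,200:440],None,fx=2,fy=2))
E
```

```text
pipette_grip 0.56 [321.7, 209.3] [ 520.1 -143.8   15. ]
pipette_button 0.69 [318.7, 247.7] [ 494.7 -116.    15. ]
pipette_shoulder 0.67 [320.0, 83.3] [ 596.7 -214.2   15. ]
pipette_shoulder 0.32 [318.8, 246.9] [ 495.2 -116.6   15. ]
6736
60 309 330 [ 609.1 -225.5]
75 311 329 [ 601.1 -218.4]
90 301 339 [ 593.1 -210.8]
105 302 338 [ 584.9 -203.1]
120 303 337 [ 576.5 -195.1]
135 304 337 [ 567.6 -187.2]
150 306 335 [ 558.7 -178.9]
165 307 335 [ 549.3 -170.5]
180 308 334 [ 539.9 -161.6]
195 308 333 [ 530.4 -152.1]
210 308 335 [ 519.8 -143.2]
225 308 334 [ 509.7 -133.1]
240 316 328 [ 498.3 -123.6]
137.2365192123216 [ 556.8 -177.2]
[[320.8 208.9]
 [320.6 226.1]]
```

View pics/w2z.png

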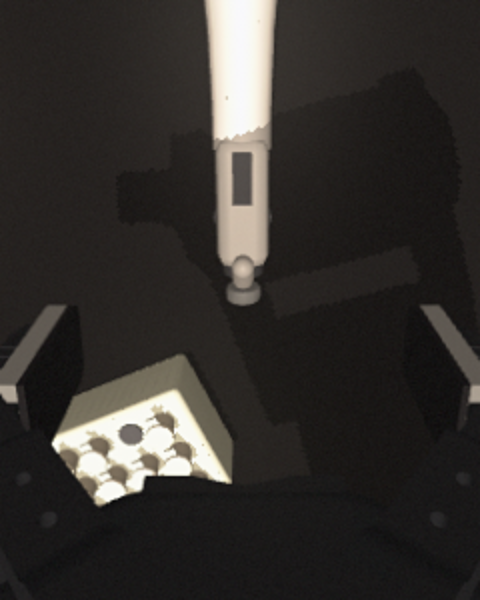

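```bash
python3 - <<'E'
from h import *
np.set_printoptions(precision=2,suppress=True)
R=Rdown(-42.9)
r.line_to([520.5,-143.6,2.0],R,80)
s=r.get_state();print(s["wrist_force"],s["tool_pos"])
r.grasp(50)
s=r.get_state();print(s["wrist_force"],s["tool_pos"],s["finger_gap"],s["t"])
r.line_to([520.5,-143.6,12],R,30)
s=r.get_state();print(s["wrist_force"],s["ft_torque"],s["finger_gap"])
W=Cam("wrist"); cv2.imwrite("pics/w3.png",W.f[50:400,150:490])
E
```

```text
[-0.54  0.17  0.17] [ 521.04 -143.85    2.54]
[ 0.12  0.04 -0.42] [ 520.57 -143.64    1.99] 4.4908386512906295 7.8
[ 0.21 -0.1  -0.55] [-0.02  0.01  0.  ] 4.2304846584882805
```

View pics/w3.png

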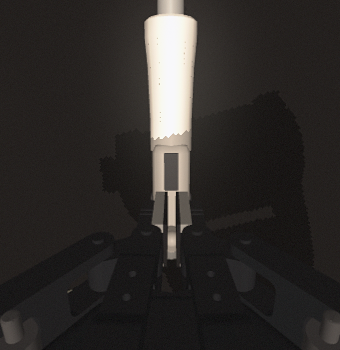

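```bash
python3 - <<'E'
from h import *
np.set_printoptions(precision=2,suppress=True)
W=Cam("wrist");s=r.get_state();p=s["tool_pos"];print(p,s["wrist_force"],s["finger_gap"])
z=s["ee_rot"][:,2]
print(W.proj([p,p-19*z,p-40*z,[520.5,-143.6,15],[520.5,-143.6,2]]))
print([ (x["pixel"],x["p"]) for n in ["pipette_grip","pipette_button","pipette_shoulder"] for x in r.spot_point("wrist",n)])
S=Cam("scene");T=Cam("top")
a=S.proj(p)[0].astype(int);b=T.proj(p)[0].astype(int);print(a,b)
def crop(f,c):return cv2.resize(f[c[1]-50:c[1]+50,c[0]-50:c[0]+50],None,fx=3.9,fy=3.9,interpolation=cv2.INTER_CUBIC)
cv2.imwrite("pics/st.png",cv2.hconcat([crop(S.f,a),crop(T.f,b)]))
cv2.imwrite("pics/w3b.png",cv2.convertScaleAbs(cv2.resize(W.f[150:330,220:420],None,fx=3,fy=3),alpha=2.0,beta=20))
E
```

```text
[ 520.33 -143.48   11.84] [-0.21 -0.18 -1.03] 4.288200382895238
[[320.28 235.93]
 [320.16 248.54]
 [320.   265.96]
 [320.21 237.58]
 [320.28 230.04]]
[([323.3, 249.0], 0.82), ([318.5, 302.8], 0.83), ([323.2, 72.9], 0.84), ([321.4, 247.4], 0.71)]
[249 237] [373 206]
```

View pics/st.png

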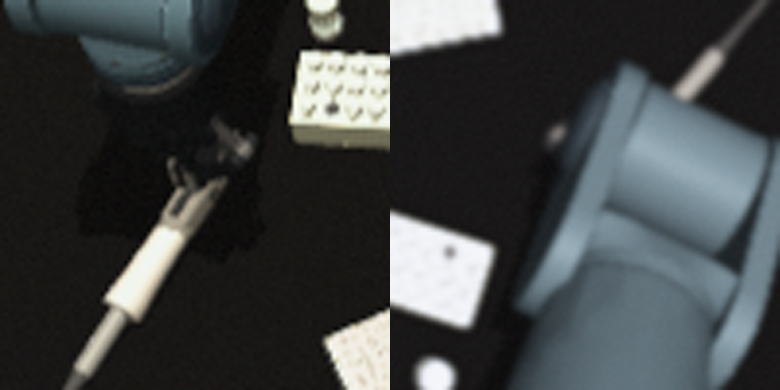

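View pics/w3b.png

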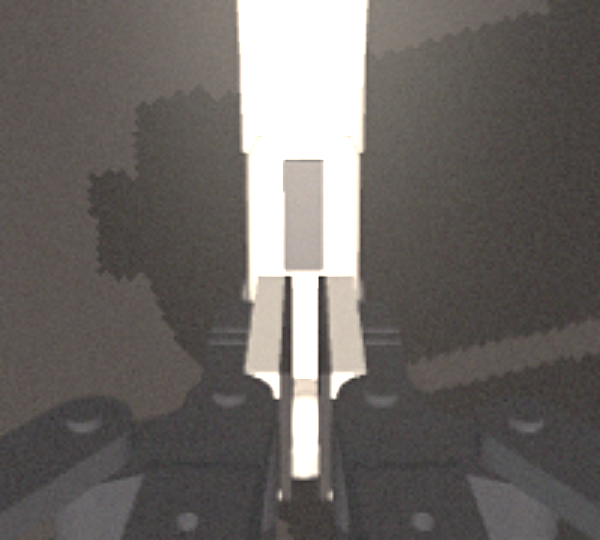

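```bash
python3 - <<'E'
from h import *
np.set_printoptions(precision=3,suppress=True)
F=[];M=[]
for i in range(8):
    s=r.get_state();F.append(s["wrist_force"]);M.append(s["ft_torque"]);r.sleep(0.05)
print(np.mean(F,0),np.mean(M,0),s["finger_gap"])
S=Cam("scene");W=Cam("wrist")
for n in ["pipette_button","pipette_shoulder","pipette_tip","pipette_grip"]:
    a=r.spot_point("scene",n);b=r.spot_point("wrist",n)
    print(n,[(x["pixel"],round(x["p"],2)) for x in a[:2]],[(x["pixel"],round(x["p"],2)) for x in b[:2]])
    if a and b:print(tri([(S,a[0]["pixel"]),(W,b[0]["pixel"])]))
u=np.array([np.cos(np.radians(-42.9)),np.sin(np.radians(-42.9)),0])
g=np.array([520.5,-143.6,15])
pts=[g-40*u,g,g+105*u,g+220*u]
print("bench",S.proj(pts),W.proj(pts)); 
for p in pts:p[2]+=10
print("lift",S.proj(pts),W.proj(pts))
cv2.imwrite("pics/s4.png",cv2.convertScaleAbs(cv2.resize(S.f[185:315,190:290],None,fx=4.6,fy=4.6,interpolation=cv2.INTER_CUBIC),alpha=1.8))
E
```

```text
[-0.121  0.041 -1.307] [0.049 0.026 0.015] 4.416413167829061
pipette_button [([254.4, 218.7], 0.61)] [([319.2, 302.3], 0.9)]
[ 488.658 -118.663   40.503]
pipette_shoulder [([230.9, 264.3], 0.8)] [([320.9, 73.0], 0.72)]
[ 593.393 -208.931   22.118]
pipette_tip [([201.4, 300.7], 0.72)] []
pipette_grip [([250.3, 234.1], 0.64)] [([322.4, 250.0], 0.81)]
[ 513.558 -139.319   18.198]
bench [[257.005 226.31 ]
 [249.367 237.238]
 [228.229 267.48 ]
 [203.096 303.447]] [[ 320.266  289.133]
 [ 320.232  237.724]
 [ 320.137   65.663]
 [ 320.075 -187.024]]
lift [[256.508 224.629]
 [248.81  235.608]
 [227.499 266.003]
 [202.144 302.172]] [[ 320.211  297.775]
 [ 320.17   244.247]
 [ 320.056   62.292]
 [ 319.983 -207.597]]
```

View pics/s4.png

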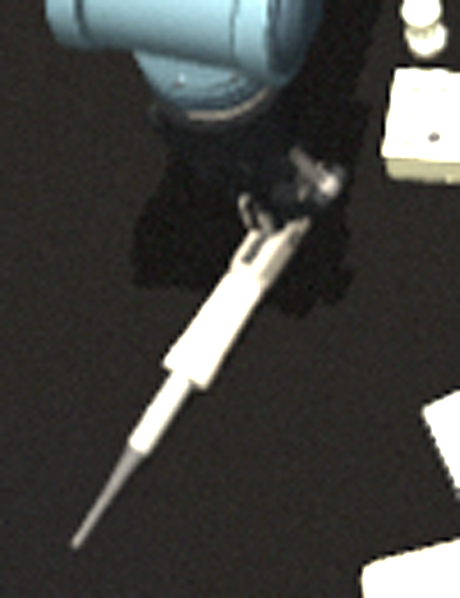

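```bash
python3 - <<'E'
from h import *
np.set_printoptions(precision=3,suppress=True)
r.line_to([520.5,-143.6,60],Rdown(-42.9),60); r.sleep(.2)
F=[];M=[]
for i in range(8):
    s=r.get_state();F.append(s["wrist_force"]);M.append(s["ft_torque"]);r.sleep(0.03)
print(np.mean(F,0),np.mean(M,0),s["finger_gap"],s["t"])
S=Cam("scene");W=Cam("wrist")
print(S.proj(s["tool_pos"]))
for n in ["pipette_button","pipette_shoulder","pipette_tip","pipette_grip"]:
    a=r.spot_point("scene",n);b=r.spot_point("wrist",n)
    print(n,[(x["pixel"],round(x["p"],2)) for x in a[:2]],[(x["pixel"],round(x["p"],2)) for x in b[:2]])
    if a and b:print(tri([(S,a[0]["pixel"]),(W,b[0]["pixel"])]))
cv2.imwrite("pics/s5.png",cv2.convertScaleAbs(cv2.resize(S.f[165:315,190:290],None,fx=4,fy=4,interpolation=cv2.INTER_CUBIC),alpha=2.5,beta=10))
cv2.imwrite("pics/w5.png",W.f)
E
```

```text
[-0.002  0.209 -1.389] [ 0.059  0.064 -0.009] 4.513298510475251 10.9167
[[246.807 229.73 ]]
pipette_button [] [([320.5, 311.1], 0.98)]
pipette_shoulder [([225.0, 259.1], 0.73)] [([323.6, 84.4], 0.69)]
[ 589.744 -212.711   53.774]
pipette_tip [([207.2, 298.0], 0.94)] []
pipette_grip [([250.0, 226.5], 0.73), ([308.0, 279.2], 0.38)] [([319.0, 254.7], 0.71)]
[ 510.897 -133.159   58.312]
```

View pics/s5.png

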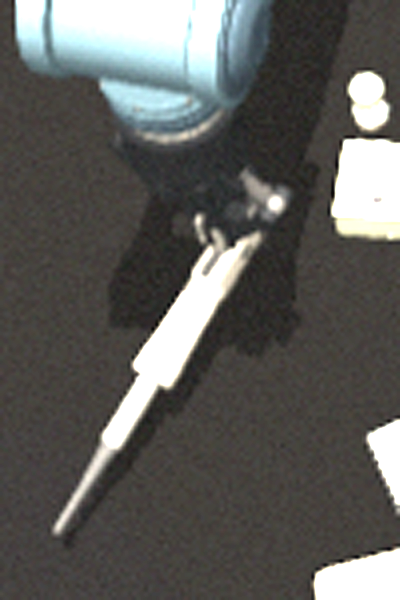

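View pics/w5.png

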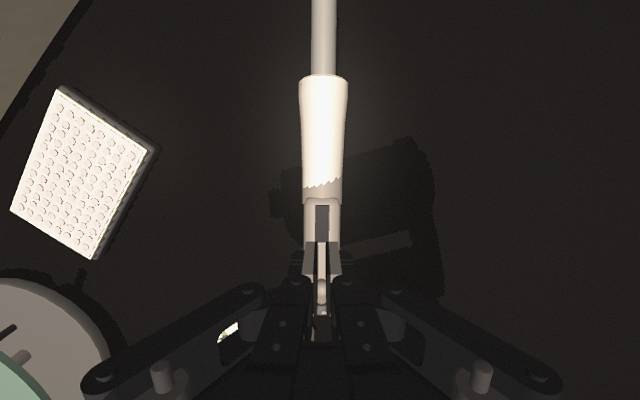

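```bash
python3 - <<'E'
from h import *
from scipy.optimize import least_squares
np.set_printoptions(precision=1,suppress=True)
S=Cam("scene");W=Cam("wrist");s=r.get_state();tcp=s["tool_pos"]
a=np.radians(-42.9);u0=np.array([np.cos(a),np.sin(a),0]);y0=np.array([-u0[1],u0[0],0])
def pts(p,L):
    g=tcp+p[0]*u0+p[3]*y0+np.array([0,0,p[1]]); u=np.cos(p[2])*u0-np.sin(p[2])*np.array([0,0,1])+p[4]*y0
    return np.array([g+l*u for l in L])
def res(p):
    return np.r_[(S.proj(pts(p,[-38,105,155,220]))-[[260,215],[229,259.5],[218.5,276],[205,298]]).ravel(), (W.proj(pts(p,[-38,105]))-[[320.5,311],[323.5,79]]).ravel(), p[3]/3,p[4]/.05]
for h in (13,-17):
    q=least_squares(res,[0,h,0,0,0]);print(q.x,np.degrees(q.x[2]),q.cost,res(q.x))
cv2.imwrite("pics/w5z.png",cv2.convertScaleAbs(cv2.resize(W.f[180:340,230:420],None,fx=3.6,fy=3.6,interpolation=cv2.INTER_CUBIC),alpha=2.2,beta=15))
E
```

```text
[-4.3 16.   0.2 -0.  -0. ] 12.42917236941058 29.630561992429925 [-6.2 -1.1 -2.5 -0.  -1.9  0.1 -1.7  0.2 -0.9 -0.6 -1.5  1.8 -0.  -0.2]
[-4.3 16.   0.2 -0.  -0. ] 12.429132194898417 29.630561990891582 [-6.2 -1.1 -2.5 -0.  -1.9  0.1 -1.7  0.2 -0.9 -0.6 -1.5  1.8 -0.  -0.2]
```

View pics/w5z.png

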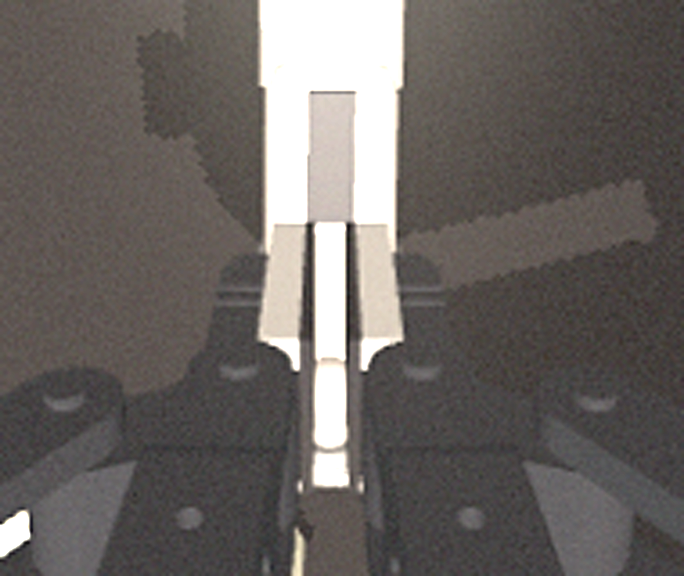

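```bash
python3 - <<'E'
import cv2
g=cv2.imread("pics/w2.png")
cv2.imwrite("pics/w2e.png",cv2.convertScaleAbs(cv2.resize(g[180:400,130:510],None,fx=2.1,fy=2.1,interpolation=cv2.INTER_CUBIC),alpha=3,beta=20))
E
```

```text
(no output)
```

View pics/w2e.png

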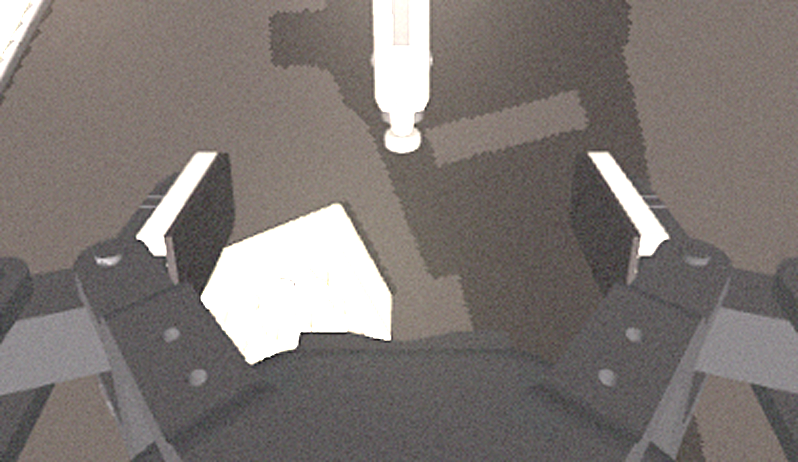

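The fingertips in the wrist images (open, row 253; shut, row 242) work out about 35 mm behind the reported TCP. The grip therefore closed on the finger rest above the head, with a 4.5 mm gap, and not on the thumb pads. I'll lay the pipette back where it was, open, and measure the true fingertip height.

```bash
python3 - <<'E'
from h import *
np.set_printoptions(precision=2,suppress=True)
R=Rdown(-42.9)
r.line_to([520.5,-143.6,25],R,60)
for z in (18,12,8,5,3):
    r.line_to([520.5,-143.6,z],R,20); s=r.get_state(); print(z,s["wrist_force"],s["finger_gap"])
r.grasp(20); 
for z in (2,):
    r.line_to([520.5,-143.6,z],R,20); s=r.get_state(); print(z,s["wrist_force"],s["finger_gap"])
r.open(); s=r.get_state();print(s["wrist_force"],s["t"])
r.line_to([520.5,-143.6,90],R,120)
W=Cam("wrist"); cv2.imwrite("pics/w6.png",W.f[0:330])
for n in ["pipette_grip","pipette_button","pipette_shoulder"]:
    for x in r.spot_point("wrist",n): print(n,round(x["p"],2),x["pixel"],W.onz(x["pixel"],15))
E
```

```text
18 [ 0.12 -0.31 -1.7 ] 4.522825572941347
12 [-0.11  0.37 -1.74] 4.162591891525059
8 [0.22 0.49 0.06] 4.314579274694108
5 [-0.28 -0.3   0.4 ] 4.406216881897
3 [-0.02 -0.4  -0.21] 4.321141226395904
2 [ 0.48 -0.31 -0.5 ] 4.320983569312601
[-0.14 -0.78  0.58] 15.35
pipette_grip 0.73 [321.6, 201.5] [ 520.53 -145.26   15.  ]
pipette_button 0.64 [318.8, 242.4] [ 491.79 -114.88   15.  ]
pipette_shoulder 0.76 [323.6, 81.8] [ 595.22 -216.8    15.  ]
```

View pics/w6.png

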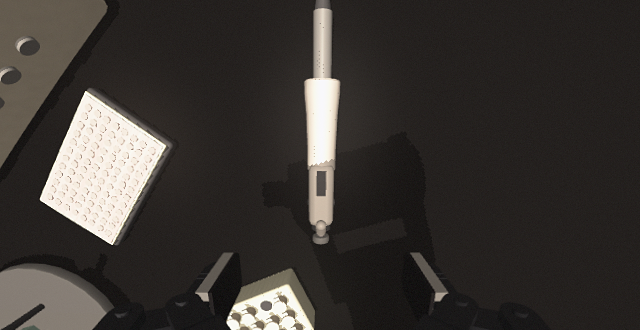

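```bash
python3 - <<'E'
from h import *
np.set_printoptions(precision=2,suppress=True)
R=Rdown(-42.9)
r.line_to([430,-220,60],R,200); r.grasp(20); print(r.get_state()["finger_gap"])
r.line_to([430,-220,6],R,100)
z=6
while z>-45:
    z-=3; r.line_to([430,-220,z],R,40); s=r.get_state()
    if z%2==0: print(z,s["wrist_force"],s["tool_pos"])
    if s["wrist_force"][2]>4: print("contact",z,s["wrist_force"],s["tool_pos"]);break
r.line_to([430,-220,40],R,150);print(r.get_state()["t"])
W=Cam("wrist"); cv2.imwrite("pics/w7.png",W.f)
E
```

```text
0.011133552951139509
0 [-0.2   0.28 -0.15] [ 429.88 -219.88   -0.13]
-6 [-0.09  0.66  0.17] [ 429.82 -219.85   -6.26]
-12 [-0.21 -1.3  -0.31] [ 429.81 -219.83  -12.25]
-18 [ 0.9  -0.04  0.52] [ 429.82 -219.85  -18.24]
-24 [-0.47  0.94  0.32] [ 429.84 -219.88  -24.24]
-30 [-0.44 -0.41 -0.16] [ 429.81 -219.86  -30.25]
contact -33 [-9.24  6.52 24.82] [ 430.17 -220.11  -30.76]
22.5333
```

View pics/w7.png

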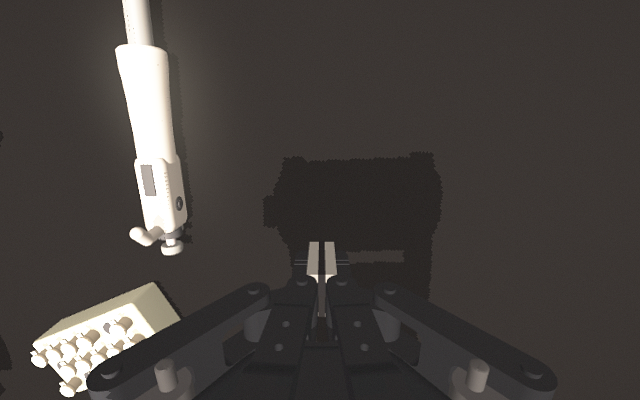

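```bash
python3 - <<'E'
from h import *
np.set_printoptions(precision=1,suppress=True)
W=Cam("wrist")
cv2.imwrite("pics/w8.png",cv2.resize(W.f[30:270,90:210],None,fx=2.5,fy=2.5,interpolation=cv2.INTER_CUBIC))
print("pad",W.onz([179.5,203],15))
for n in ["pipette_grip","pipette_button","pipette_shoulder"]:
    for x in r.spot_point("wrist",n): print(n,round(x["p"],2),x["pixel"],W.onz(x["pixel"],15))
T=Cam("top");S=Cam("scene")
for c in (T,S):
  for n in ["pipette_grip","pipette_button","pipette_shoulder","pipette_tip"]:
    for x in r.spot_point(c.n,n)[:1]: print(c.n,n,round(x["p"],2),c.onz(x["pixel"],15))
E
```

```text
pad [ 512.8 -152.7   15. ]
pipette_grip 0.87 [166.3, 204.5] [ 519.  -144.3   15. ]
pipette_button 0.72 [170.2, 251.0] [ 492.9 -115.3   15. ]
pipette_shoulder 0.76 [143.1, 47.9] [ 596.4 -217.7   15. ]
top pipette_grip 0.79 [ 520.8 -135.    15. ]
top pipette_button 0.58 [ 489.  -119.4   15. ]
top pipette_shoulder 0.83 [ 607.2 -210.8   15. ]
top pipette_tip 0.59 [ 675.1 -296.1   15. ]
scene pipette_grip 0.97 [ 520.3 -137.7   15. ]
scene pipette_button 0.67 [ 485.8 -117.2   15. ]
scene pipette_shoulder 0.66 [ 593.6 -206.6   15. ]
scene pipette_tip 0.95 [ 667.6 -295.9   15. ]
```

View pics/w8.png

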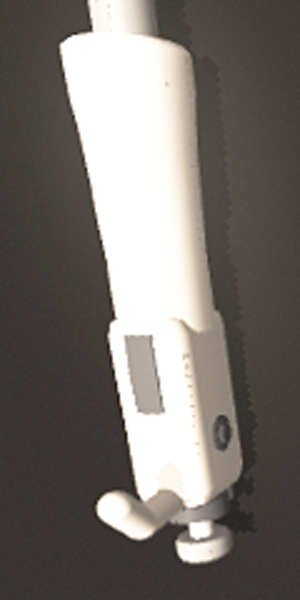

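```bash
python3 - <<'E'
from h import *
np.set_printoptions(precision=2,suppress=True)
R=Rdown(-44.0); P=[522.2,-145.2]
r.line_to([*P,60],R,150); r.open()
r.line_to([*P,-18],R,80)
r.line_to([*P,-28.5],R,40)
s=r.get_state();print(s["wrist_force"],s["tool_pos"])
r.grasp(50)
s=r.get_state();print(s["wrist_force"],s["tool_pos"],s["finger_gap"],s["t"])
r.line_to([*P,10],R,60)
F=[];M=[]
for i in range(6):
    s=r.get_state();F.append(s["wrist_force"]);M.append(s["ft_torque"]);r.sleep(0.03)
print(np.mean(F,0),np.mean(M,0),s["finger_gap"],s["t"])
W=Cam("wrist"); cv2.imwrite("pics/w9.png",W.f)
E
```

```text
[ 0.27  0.12 -0.65] [ 521.9  -145.05  -28.88]
[-0.38  0.4   3.73] [ 522.38 -145.28  -28.19] 21.587783872105163 27.175
[-0.23  0.1  -1.28] [0.05 0.08 0.  ] 21.357642469839842 28.1333
```

View pics/w9.png

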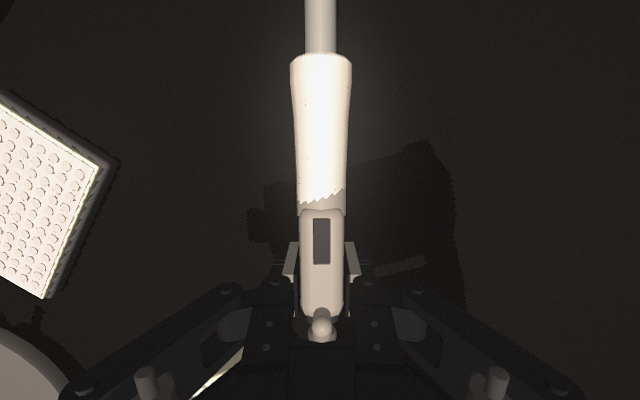

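```bash
python3 - <<'E'
from h import *
np.set_printoptions(precision=3,suppress=True)
R=Rdown(-44.0); P=[522.2,-145.2]
r.line_to([*P,240],R,150); r.sleep(.1)
for f in (30,25,20,16):
    try: r.grasp(f)
    except Exception as e: print(f,repr(e)); break
    r.sleep(.3)
    F=[];M=[]
    for i in range(4):
        s=r.get_state();F.append(s["wrist_force"]);M.append(s["ft_torque"]);r.sleep(0.02)
    print(f,np.mean(F,0)[2],np.mean(M,0),s["finger_gap"],s["t"])
W=Cam("wrist"); cv2.imwrite("pics/w10.png",W.f)
E
```

```text
30 -1.4350420679792817 [ 0.083  0.037 -0.009] 21.087872877327165 30.5667
25 -1.0391942511896493 [ 0.062  0.047 -0.01 ] 21.489712627539657 31.15
20 -1.3670266296695164 [ 0.068  0.059 -0.01 ] 21.441492550169905 31.7333
16 -1.410384279291292 [ 0.038  0.05  -0.007] 21.498633704976683 32.3167
```

View pics/w10.png

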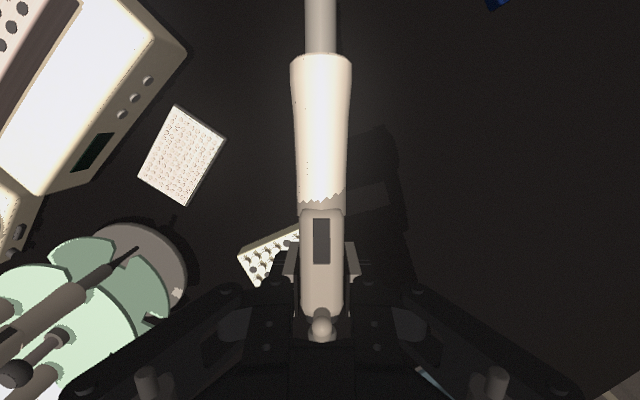

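```bash
python3 - <<'E'
from h import *
np.set_printoptions(precision=3,suppress=True)
for f in (12,8,6,4):
    try: r.grasp(f)
    except Exception as e: print(f,repr(e)); break
    r.sleep(.25)
    F=[];M=[]
    for i in range(4):
        s=r.get_state();F.append(s["wrist_force"]);M.append(s["ft_torque"])
        r.sleep(0.02)
    print(f,np.mean(F,0)[2],np.mean(M,0),s["finger_gap"],s["t"])
W=Cam("wrist"); cv2.imwrite("pics/w11.png",W.f)
S=Cam("scene"); cv2.imwrite("pics/s11.png",cv2.resize(S.f[120:320,140:340],None,fx=2.9,fy=2.9))
E
```

```text
12 -1.4328960337532004 [0.069 0.072 0.005] 21.486738548575442 32.9
8 -1.6917443471708178 [0.077 0.064 0.027] 21.361315610834794 33.4333
6 -1.4671856570323916 [ 0.064  0.075 -0.006] 21.455300727642676 33.9667
4 -1.4267406635529318 [ 0.06   0.079 -0.018] 21.35556194944031 34.5
```

View pics/w11.png

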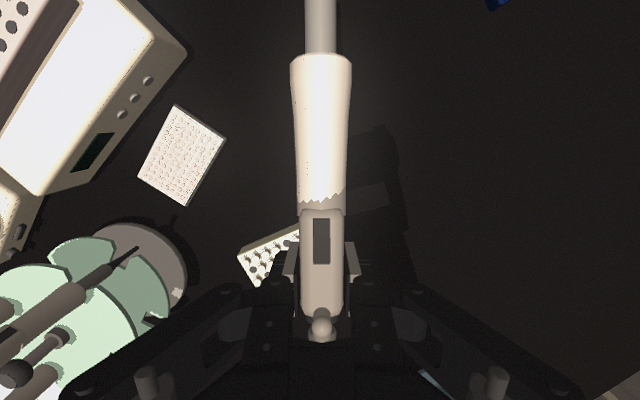

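View pics/s11.png

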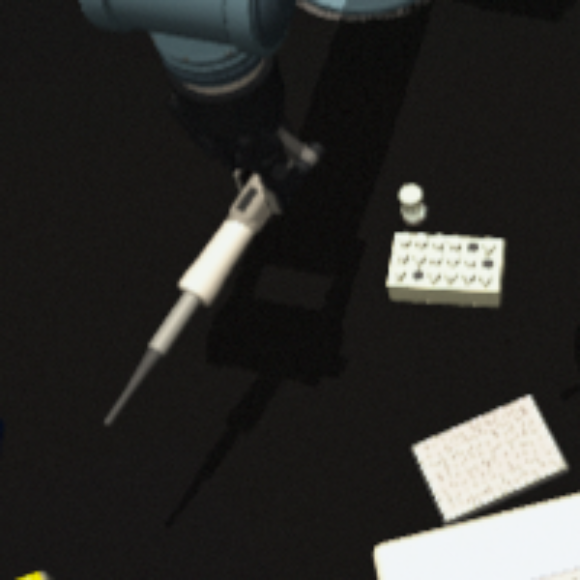

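```bash
python3 - <<'E'
import cv2
g=cv2.imread("pics/w11.png")
cv2.imwrite("pics/w11z.png",cv2.convertScaleAbs(cv2.resize(g[200:350,250:400],None,fx=4,fy=4,interpolation=cv2.INTER_CUBIC),alpha=2.2,beta=20))
E
```

```text
(no output)
```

View pics/w11z.png

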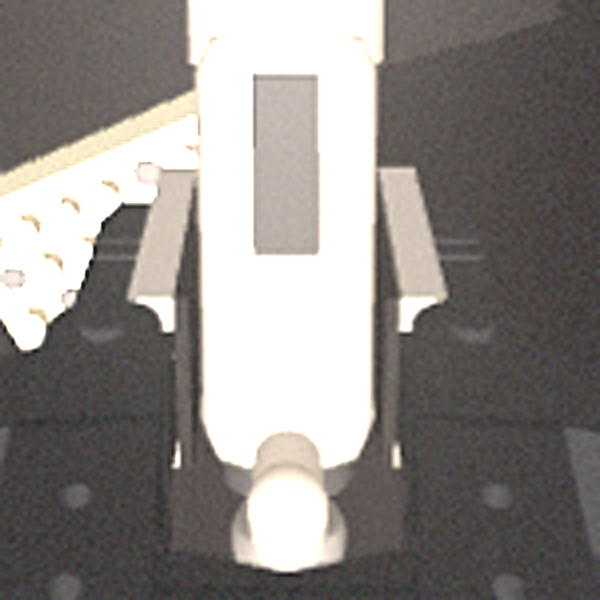

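```bash
python3 - <<'E'
from h import *
np.set_printoptions(precision=3,suppress=True)
R=Rdown(-44.0); P=[522.2,-145.2]
r.grasp(3)
r.line_to([*P,300],R,400)
s=r.get_state();print(s["finger_gap"],s["t"])
r.line_to([*P,250],R,400); r.sleep(.1)
F=[];M=[]
for i in range(4):
        s=r.get_state();F.append(s["wrist_force"]);M.append(s["ft_torque"]);r.sleep(0.02)
print(np.mean(F,0)[2],np.mean(M,0),s["finger_gap"],s["t"])
W=Cam("wrist"); cv2.imwrite("pics/w12.png",W.f)
for n in ["pipette_grip","pipette_shoulder"]:
    for x in r.spot_point("wrist",n): print(n,round(x["p"],2),x["pixel"])
E
```

```text
21.523480886047658 35.1333
-1.0907695258407581 [0.07  0.049 0.03 ] 21.188434485016995 35.5583
pipette_grip 0.65 [322.9, 272.0]
pipette_grip 0.4 [12.3, 298.9]
pipette_shoulder 0.88 [320.9, 90.9]
```

View pics/w12.png

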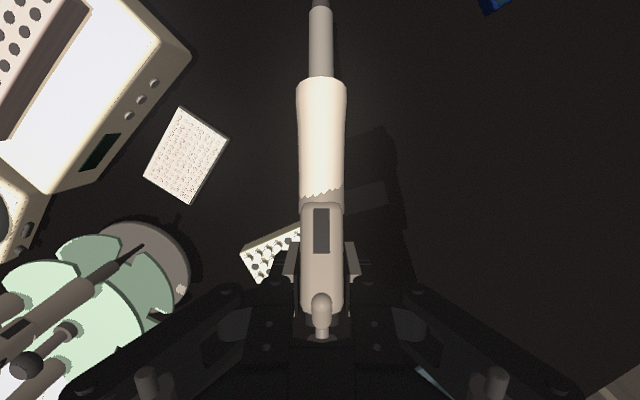

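Shaking at the light grip turned it about 12°. The gripper seems to hold at its 20 N minimum, so I'll ease it down with more short strokes.

```bash
cat >> h.py <<'E'
def angle(W,tcp,head):
    """pitch of pipette below horizontal from shoulder spot in wrist view; pivot at TCP-5x, 43.5 above"""
    a=np.radians(head);u=np.array([np.cos(a),np.sin(a),0]);k=np.array([0,0,1.])
    g=tcp-5*u+43.5*k
    out=[]
    for n,L in (("pipette_shoulder",105),("pipette_tip",220)):
        for x in r.spot_point("wrist",n)[:1]:
            th=np.radians(np.arange(-20,120,.5)); q=W.proj([g+L*(np.cos(t)*u-np.sin(t)*k) for t in th])
            e=np.linalg.norm(q-np.array(x["pixel"]),axis=1); i=e.argmin(); out.append((n,round(x["p"],2),round(float(np.degrees(th[i])),1),round(float(e[i]),1)))
    return out
E
python3 - <<'E'
from h import *
np.set_printoptions(precision=3,suppress=True)
R=Rdown(-44.0); P=np.array([522.2,-145.2,250]);a=np.radians(-44);u=np.array([np.cos(a),np.sin(a),0])
for i in range(5):
    r.line_to(P+45*u+[0,0,45],R,420); r.line_to(P,R,420)
    if i in(0,2,4):
        W=Cam("wrist"); s=r.get_state();print(angle(W,s["tool_pos"],-44),s["finger_gap"],s["t"])
cv2.imwrite("pics/w13.png",W.f)
E
```

```text
[('pipette_shoulder', 0.93, 26.0, 3.6)] 21.0211837373697 36.375
[('pipette_shoulder', 0.68, 26.0, 4.2)] 21.117949933654888 37.725
[('pipette_shoulder', 0.6, 26.0, 1.2)] 21.611706079458575 39.075
```

View pics/w13.png

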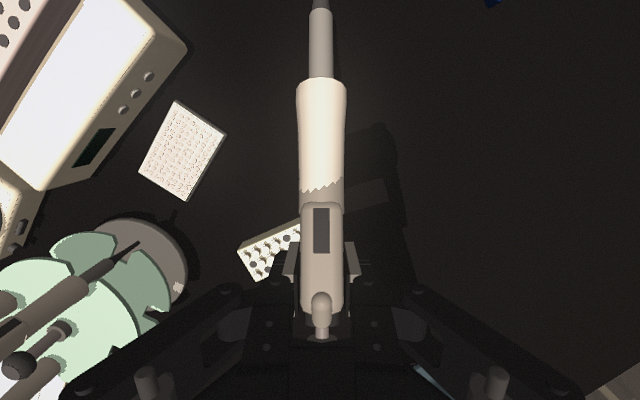

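```bash
python3 - <<'E'
from h import *
for f in (3,2,1):
    r.grasp(f); r.sleep(.1)
    W=Cam("wrist"); s=r.get_state();print(f,[x["pixel"] for x in r.spot_point("wrist","pipette_shoulder")[:1]],angle(W,s["tool_pos"],-44),s["finger_gap"],s["t"])
cv2.imwrite("pics/w14.png",W.f)
E
```

```text
3 [[324.3, 91.3]] [('pipette_shoulder', 0.57, 23.0, 4.0)] 21.34330910192477 39.5417
2 [[321.1, 90.8]] [('pipette_shoulder', 0.7, 23.0, 0.9)] 21.333173142434585 40.0583
1 [[324.6, 90.3]] [('pipette_shoulder', 0.75, 22.5, 4.4)] 21.577931344378673 40.575
```

View pics/w14.png

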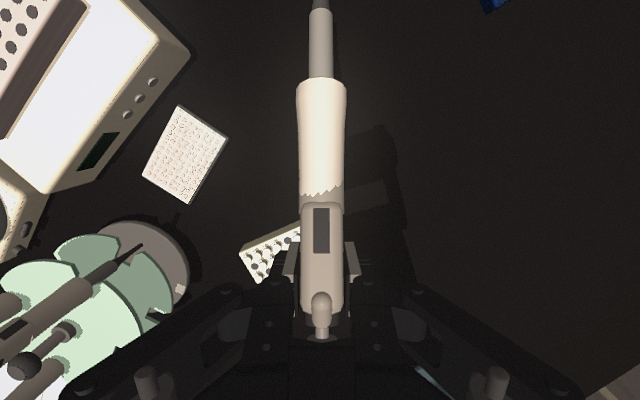

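```bash
python3 - <<'E'
from h import *
R=Rdown(-44.0); P=np.array([522.2,-145.2,250])
r.grasp(20)
t=r.get_state()["t"]
r.line_to(P+[0,0,60],R,500); t1=r.get_state()["t"]
r.line_to(P,R,500); t2=r.get_state()["t"]
print(t1-t,t2-t1)
W=Cam("wrist"); s=r.get_state();print([x["pixel"] for x in r.spot_point("wrist","pipette_shoulder")[:1]],angle(W,s["tool_pos"],-44),s["finger_gap"],s["t"])
E
```

```text
0.26660000000000394 0.26670000000000016
[[319.7, 97.0]] [('pipette_shoulder', 0.65, 30.0, 0.8), ('pipette_tip', 0.5, 119.5, 243.8)] 21.675211424712945 41.525
```

```bash
python3 - <<'E'
from h import *
np.set_printoptions(precision=1,suppress=True)
R=Rdown(-44.0); P=np.array([522.2,-145.2,250]);a=np.radians(-44);u=np.array([np.cos(a),np.sin(a),0])
for th in (0,30,60,90):
    d=np.array([0,0,np.cos(np.radians(th))])+np.sin(np.radians(th))*u
    q=np.array([r.inverse_kinematics(P+l*d,R) for l in np.linspace(0,140,15)])
    print(th,"max deg/mm*1000mm/s",np.abs(np.diff(q,axis=0)/10).max(0)*1000)
d=np.array([0,0,np.cos(.6)])+np.sin(.6)*u
t=r.get_state()["t"]
r.line_to(P+130*d,R,520); t1=r.get_state()["t"]
r.line_to(P,R,520); t2=r.get_state()["t"]
print(t1-t,t2-t1)
W=Cam("wrist"); s=r.get_state();print([x["pixel"] for x in r.spot_point("wrist","pipette_shoulder")[:1]],angle(W,s["tool_pos"],-44),s["finger_gap"],s["t"])
E
```

```text
0 max deg/mm*1000mm/s [  0.   38.4  95.4   0.  105.3   0. ]
30 max deg/mm*1000mm/s [ 15.2  54.1 143.    0.   88.9  15.2]
60 max deg/mm*1000mm/s [ 26.1  98.8 161.7   0.   63.   26.1]
90 max deg/mm*1000mm/s [ 30.1 124.3 145.8   0.   22.4  30.1]
0.4083000000000041 0.4084000000000003
[[321.3, 91.7]] [('pipette_shoulder', 0.8, 27.5, 2.1)] 21.42455532085396 42.5417
```

```bash
python3 - <<'E'
from h import *
np.set_printoptions(precision=2,suppress=True)
R=Rdown(-44.0); P=np.array([522.2,-145.2]);a=np.radians(-44);u=np.array([np.cos(a),np.sin(a)])
r.line_to([*P,0],R,250); print(r.get_state()["wrist_force"])
r.line_to([*P,-26.5],R,80); print(r.get_state()["wrist_force"])
r.open(); P=P-3*u
r.line_to([*P,-28],R,40)
r.grasp(20); s=r.get_state();print("gap",s["finger_gap"],s["t"])
r.line_to([*P,240],R,250)
W=Cam("wrist"); s=r.get_state();print(angle(W,s["tool_pos"],-44),s["finger_gap"],s["t"])
r.grasp(8)
W=Cam("wrist"); s=r.get_state();print(angle(W,s["tool_pos"],-44),s["finger_gap"],s["t"])
cv2.imwrite("pics/w15.png",W.f)
E
```

```text
[ 0.52 -0.56 -0.2 ]
[-0.09 -0.08 -1.09]
gap 23.75133882072193 45.8167
[('pipette_shoulder', 0.88, 70.0, 0.6), ('pipette_tip', 0.5, -16.0, 215.3)] 23.316462711416577 47.0917
[('pipette_shoulder', 0.62, 68.5, 1.8), ('pipette_tip', 0.91, 70.0, 3.2)] 23.237930485268414 47.4583
```

View pics/w15.png

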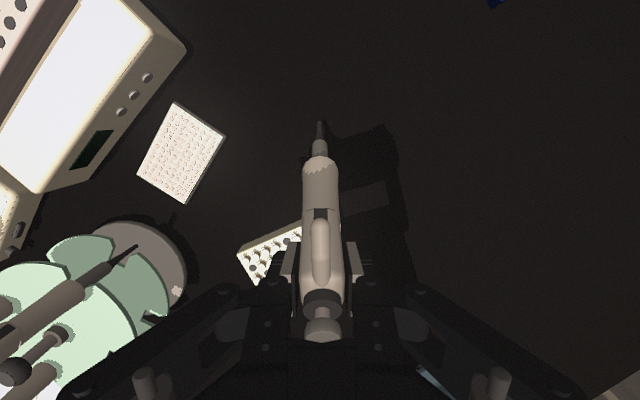

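```bash
python3 - <<'E'
from h import *
R=Rdown(-44.0); a=np.radians(-44);u=np.array([np.cos(a),np.sin(a)]);P=np.array([522.2,-145.2])-3*u
r.grasp(4)
W=Cam("wrist"); s=r.get_state();print(angle(W,s["tool_pos"],-44),s["t"])
for i in range(2):
    r.line_to([*(P+50*u),265],R,500); r.line_to([*P,240],R,500)
    W=Cam("wrist"); s=r.get_state();print(angle(W,s["tool_pos"],-44),s["finger_gap"],s["t"])
cv2.imwrite("pics/w16.png",W.f)
E
```

```text
[('pipette_shoulder', 0.71, 65.0, 0.4), ('pipette_tip', 0.95, 69.5, 3.2)] 47.825
[] 23.431032297149525 48.4917
[] 23.695045106739368 49.1583
```

View pics/w16.png

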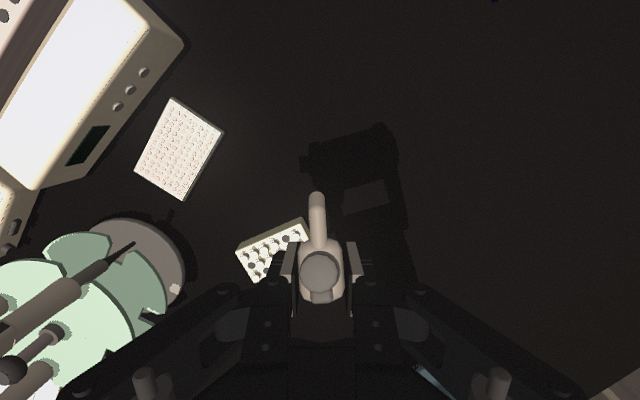

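```bash
python3 - <<'E'
from h import *
np.set_printoptions(precision=1,suppress=True)
r.grasp(50)
S=Cam("scene"); s=r.get_state();tcp=s["tool_pos"];print(tcp,s["finger_gap"],s["t"],s["ft_torque"])
for n in ["pipette_button","pipette_grip","pipette_shoulder","pipette_tip"]:
    print(n,[(x["pixel"],round(x["p"],2)) for x in r.spot_point("scene",n)[:2]])
a=np.radians(-44);u=np.array([np.cos(a),np.sin(a),0]);k=np.array([0,0,1.])
g=tcp-3*u+43.5*k
for th in (70,80,90,100,110):
    t=np.radians(th);print(th,S.proj([g+L*(np.cos(t)*u-np.sin(t)*k) for L in (0,105,220)]).ravel())
cv2.imwrite("pics/s16.png",cv2.resize(S.f[120:320,160:340],None,fx=3,fy=3))
T=Cam("top");
print("notch",[(c.n,round(x["p"],2),c.onz(x["pixel"],155)) for c in (S,T) for x in r.spot_point(c.n,"stand_notch")])
cv2.imwrite("pics/t16.png",cv2.resize(T.f[110:230,190:320],None,fx=5,fy=5,interpolation=cv2.INTER_CUBIC))
E
```

```text
[ 521.3 -143.9  241.7] 21.915339891451428 49.525 [0.1 0.  0. ]
pipette_button [([227.2, 171.5], 0.77), ([308.2, 278.3], 0.24)]
pipette_grip [([232.6, 185.2], 0.98)]
pipette_shoulder [([238.2, 207.9], 0.69)]
pipette_tip [([246.2, 229.7], 0.75)]
70 [231.7 183.  230.9 216.  230.  247.8]
80 [231.7 183.  235.4 211.6 238.8 238.6]
90 [231.7 183.  239.7 206.5 247.  228.3]
100 [231.7 183.  243.7 200.8 254.7 217.1]
110 [231.7 183.  247.4 194.7 261.6 205.3]
notch [('scene', 0.81, array([545.8, 178.5, 155. ])), ('top', 0.61, array([542.1, 188.2, 155. ]))]
```

View pics/s16.png

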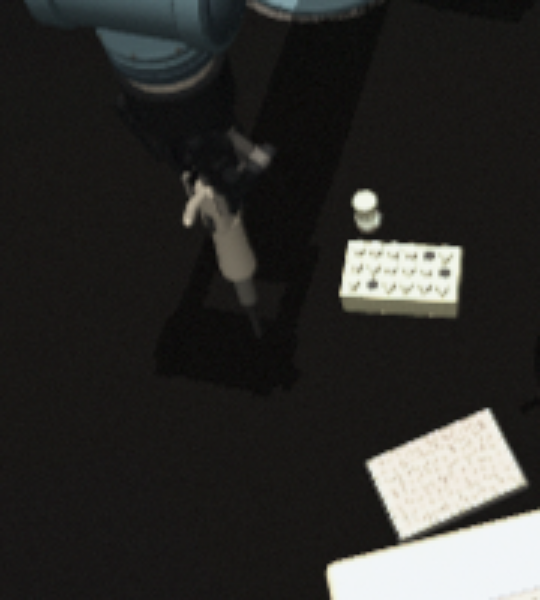

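View pics/t16.png

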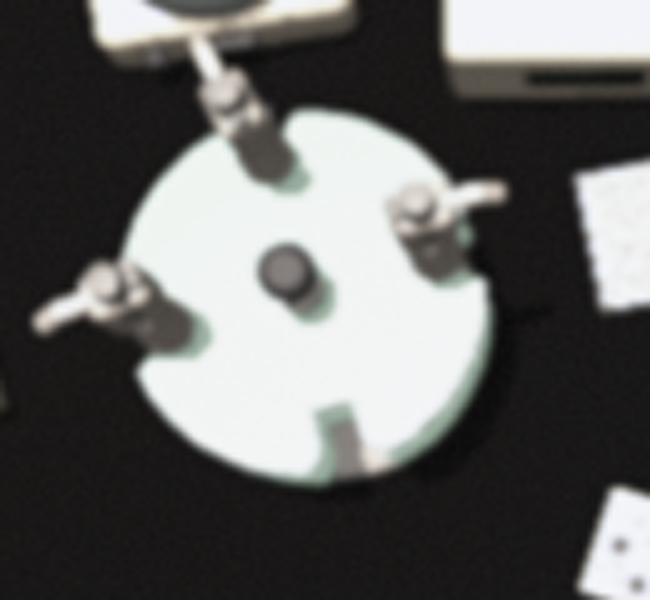

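```bash
python3 - <<'E'
from h import *
np.set_printoptions(precision=1,suppress=True)
T=Cam("top");S=Cam("scene")
print("knob top", T.onz([247.4,164],221))
xs=np.arange(490,720,.5);ys=np.arange(300,90,-.5)  # image cols: y from left(300)..; rows x
out=[]
for c in (T,S):
    Y,X=np.meshgrid(ys,xs[::-1]); pts=np.c_[X.ravel(),Y.ravel(),np.full(X.size,155.)]
    q=c.proj(pts).astype(np.float32).reshape(*X.shape,2)
    out.append(cv2.remap(c.f,q[...,0],q[...,1],cv2.INTER_CUBIC))
im=cv2.resize(cv2.hconcat(out),None,fx=.95,fy=.95)
# overlay guess: circle
np.save("rect.npy",np.array(out))
for j,o in enumerate(out):
    # draw grid each 20mm
    for x in range(500,720,20): cv2.putText(o,str(x),(0,int((719.5-x)*2)),0,.35,(0,255,255),1); cv2.line(o,(0,int((719.5-x)*2)),(420,int((719.5-x)*2)),(0,90,160),1)
    for y in range(100,300,20): cv2.putText(o,str(y),(int((300-y)*2),455),0,.35,(0,255,255),1); cv2.line(o,(int((300-y)*2),0),(int((300-y)*2),460),(0,90,160),1)
cv2.imwrite("pics/rect.png",cv2.resize(cv2.hconcat(out),None,fx=.94,fy=.94))
E
```

```text
knob top [615.9 196.5 221. ]
```

View pics/rect.png

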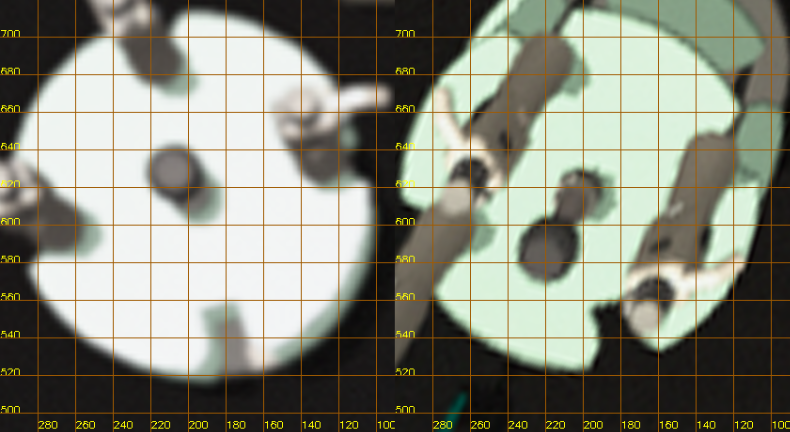

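Now it hangs plumb: the scene view shows the tip at (246,230) and the shoulder at (238,208), which fits 88–89°. The rectified views put the notch near (546.5,184), with x at about 11.5°. I'll carry it high, clear of the rack, to just outside the mouth and look again.

```bash
python3 - <<'E'
from h import *
np.set_printoptions(precision=1,suppress=True)
a=np.radians(-44);P=np.array([522.2,-145.2])-3*np.array([np.cos(a),np.sin(a)])
r.line_to([*P,295],Rdown(-44),200)
b=np.radians(11.5);xs=np.array([np.cos(b),np.sin(b)]);N=np.array([546.5,184])
r.move_ptp([*(N-89*xs),290],Rdown(191.5))
r.line_to([*(N-89*xs),234],Rdown(191.5),150)
W=Cam("wrist");cv2.imwrite("pics/w17.png",W.f)
S=Cam("scene");s=r.get_state();tcp=s["tool_pos"];print(tcp,s["joints"],s["finger_gap"],s["t"])
for n in ["pipette_button","pipette_grip","pipette_shoulder","pipette_tip","stand_notch"]:
    print(n,[(c,x["pixel"],round(x["p"],2)) for c in ("scene","wrist") for x in r.spot_point(c,n)[:2]])
X=np.r_[xs,0]; 
for off in (3,5):
  g=tcp+off*X+[0,0,43.5];print(off,S.proj([g-[0,0,105],g-[0,0,220]]).ravel())
print("notch pred",S.proj([[*N,155]]),W.proj([[*N,155],[*(N+10*xs),155],[*(N-22*xs),155]]))
cv2.imwrite("pics/s17.png",cv2.resize(S.f[120:290,290:450],None,fx=3.5,fy=3.5,interpolation=cv2.INTER_CUBIC))
E
```

```text
[460.2 166.3 235.6] [  6.6  -9.9 110.2  -0.   79.6 -94.9] 22.102636718897053 53.975
pipette_button [('scene', [355.8, 128.9], 0.65), ('wrist', [193.3, 276.1], 0.67), ('wrist', [322.3, 320.1], 0.64)]
pipette_grip [('scene', [352.3, 137.4], 0.59), ('wrist', [319.9, 268.0], 0.91), ('wrist', [320.5, 319.6], 0.34)]
pipette_shoulder [('scene', [349.2, 163.2], 0.7), ('wrist', [323.1, 203.8], 0.66)]
pipette_tip [('scene', [346.7, 183.9], 0.85), ('wrist', [320.1, 176.2], 0.78)]
stand_notch [('scene', [367.6, 192.0], 0.58)]
3 [350.9 164.9 349.3 188.7]
5 [351.2 165.5 349.6 189.2]
notch pred [[365.8 192.6]] [[322.6 281.5]
 [322.6 289.7]
 [322.7 262.8]]
```

View pics/w17.png

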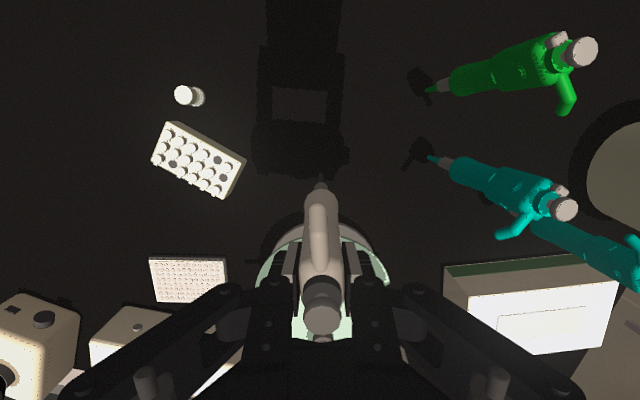

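View pics/s17.png

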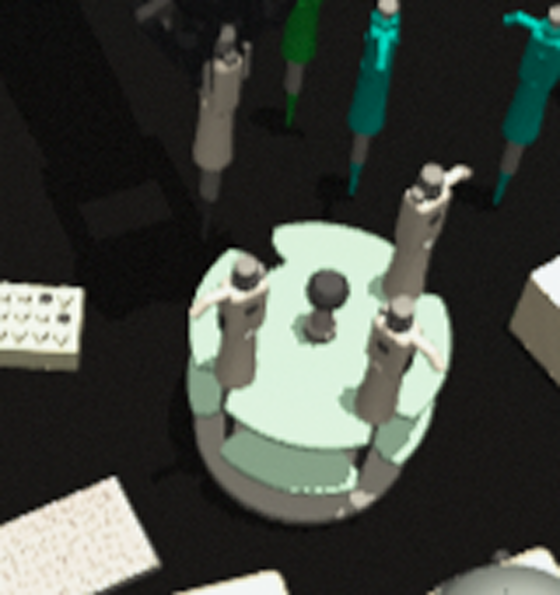

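```bash
python3 - <<'E'
from h import *
np.set_printoptions(precision=1,suppress=True)
W=Cam("wrist");S=Cam("scene");s=r.get_state();tcp=s["tool_pos"];print(tcp,angle(W,tcp,191.5))
a=np.radians(191.5);u=np.array([np.cos(a),np.sin(a),0]);k=np.array([0,0,1.]);g=tcp-4*u+43.5*k
for th in (65,70,75,80,85,90):
    t=np.radians(th);pts=[g+L*(np.cos(t)*u-np.sin(t)*k) for L in (105,220)]
    print(th,S.proj(pts).ravel(),W.proj(pts).ravel())
cv2.imwrite("pics/s18.png",cv2.convertScaleAbs(cv2.resize(S.f[110:210,320:380],None,fx=6,fy=6,interpolation=cv2.INTER_CUBIC),alpha=2))
cv2.imwrite("pics/w18.png",cv2.convertScaleAbs(cv2.resize(W.f[150:350,230:410],None,fx=3,fy=3,interpolation=cv2.INTER_CUBIC),alpha=2))
E
```

```text
[459.3 166.3 234. ] [('pipette_shoulder', 0.97, 86.5, 0.5), ('pipette_tip', 0.84, 88.0, 1.7)]
65 [343.4 151.3 334.9 161.8] [323.  162.3 322.5 104.9]
70 [344.8 154.3 337.6 167.6] [323.  171.8 322.5 121.1]
75 [346.2 157.3 340.4 173.2] [322.9 181.3 322.4 136.8]
80 [347.8 160.1 343.3 178.7] [322.9 190.9 322.4 152.1]
85 [349.3 162.7 346.3 183.9] [322.9 200.5 322.3 167. ]
90 [350.9 165.3 349.3 189. ] [322.8 210.2 322.3 181.7]
```

View pics/s18.png

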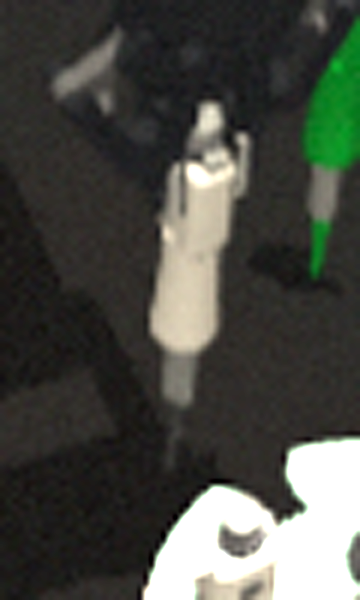

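View pics/w18.png

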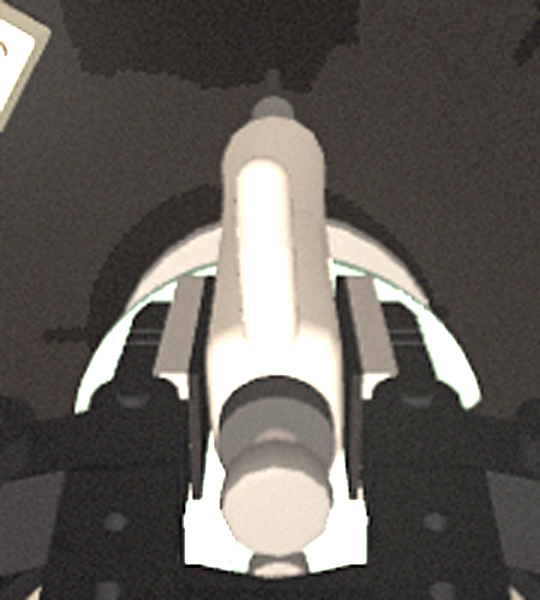

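```bash
cat >> h.py <<'E'
b=np.radians(11.5);XS=np.array([np.cos(b),np.sin(b),0]);YS=np.array([-np.sin(b),np.cos(b),0]);N=np.array([546.5,184,0])
RT=Rdown(191.5,-3)
def tcp_for(rad,lat,h):
    C=N+rad*XS+lat*YS+np.array([0,0,260+h]); return C+4*RT[:,0]+43.5*RT[:,2]
def fs(n=3):
    F=[]
    for i in range(n): F.append(r.get_state()["wrist_force"]); r.sleep(.01)
    return np.mean(F,0)
E
python3 - <<'E'
from h import *
np.set_printoptions(precision=1,suppress=True)
r.line_to(tcp_for(-85,1,15),RT,80); print(fs())
for rad,v in ((-45,100),(-30,60),(-18,50),(-9,40),(-1,40)):
    r.line_to(tcp_for(rad,1,15),RT,v); f=fs(); print(rad,f)
    if np.hypot(f[0],f[1])>5: print("CONTACT");break
W=Cam("wrist");S=Cam("scene");s=r.get_state();print(s["tool_pos"],s["t"],s["finger_gap"])
cv2.imwrite("pics/s19.png",cv2.convertScaleAbs(cv2.resize(S.f[120:270,310:430],None,fx=4,fy=4,interpolation=cv2.INTER_CUBIC),alpha=1.5))
cv2.imwrite("pics/w19.png",cv2.convertScaleAbs(cv2.resize(W.f[150:350,200:440],None,fx=2.9,fy=2.9,interpolation=cv2.INTER_CUBIC),alpha=1.6))
E
```

```text
[ 0.1  0.1 -1.2]
-45 [ 0.   0.  -1.6]
-30 [-0.   0.1 -1.4]
-18 [ 0.5  0.4 -1.3]
-9 [-0.3  0.  -1.9]
-1 [-0.1  0.8 -1.5]
[543.6 184.5 231.3] 57.2417 22.061467025358585
```

View pics/s19.png

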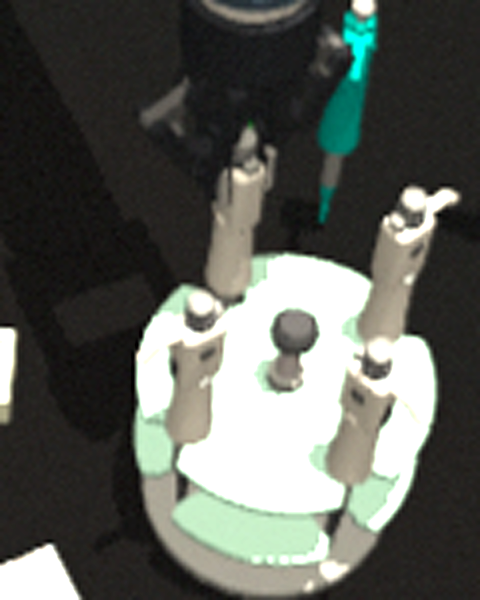

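View pics/w19.png

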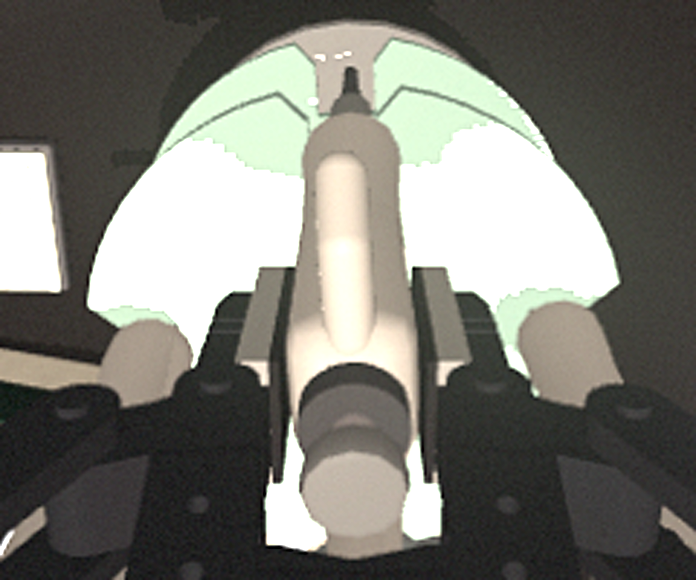

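```bash
python3 - <<'E'
from h import *
np.set_printoptions(precision=1,suppress=True)
r.line_to(tcp_for(-1,0,4),RT,40); print(fs())
h=4
while h>-9:
    h-=1.5; r.line_to(tcp_for(-1,0,h),RT,25); f=fs(2); print(h,f)
    if f[2]>1.0 or np.hypot(f[0],f[1])>6: break
W=Cam("wrist");S=Cam("scene");s=r.get_state();print(s["tool_pos"],s["t"],s["finger_gap"])
cv2.imwrite("pics/s20.png",cv2.convertScaleAbs(cv2.resize(S.f[120:270,310:430],None,fx=4,fy=4,interpolation=cv2.INTER_CUBIC),alpha=1.5))
cv2.imwrite("pics/w20.png",cv2.convertScaleAbs(cv2.resize(W.f[150:350,200:440],None,fx=2.9,fy=2.9,interpolation=cv2.INTER_CUBIC),alpha=1.3))
E
```

```text
[ 0.2  0.  -1.1]
2.5 [-0.1  0.9 -1.4]
1.0 [-0.7 -0.3  4.9]
[544.5 183.4 218.6] 58.325 22.15889008810697
```

View pics/s20.png

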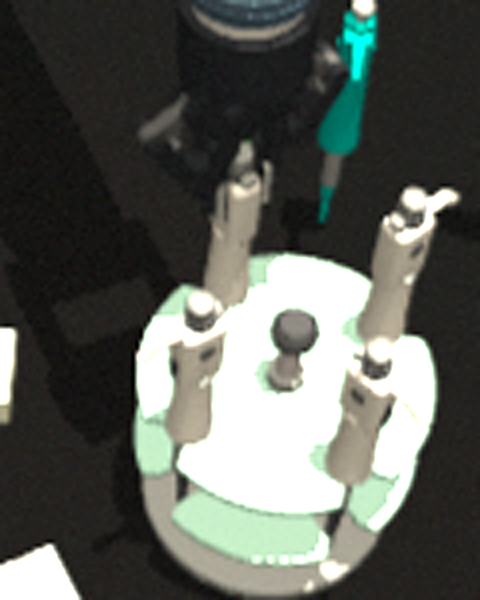

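View pics/w20.png

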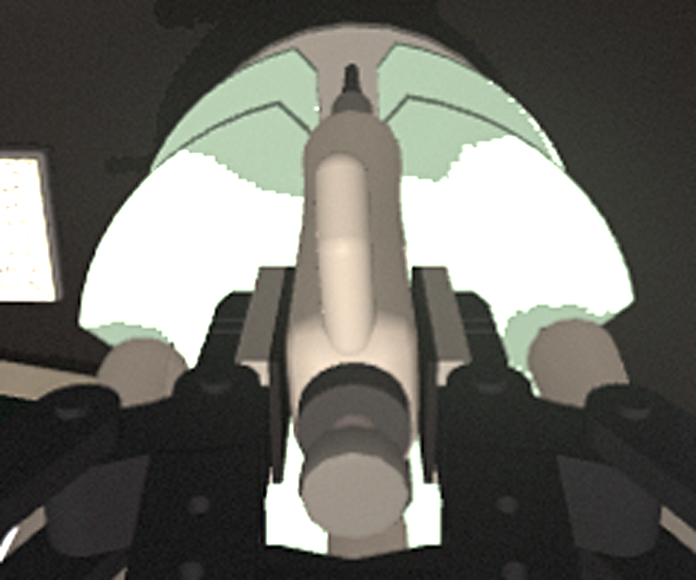

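```bash
python3 - <<'E'
from h import *
np.set_printoptions(precision=1,suppress=True)
r.grasp(20); print(fs(2))
r.open(); print(fs(2))
p=r.get_state()["tool_pos"]
r.line_to(p+[0,0,30],RT,60); r.line_to(p+[0,0,150],RT,200)
W=Cam("wrist");S=Cam("scene");T=Cam("top");s=r.get_state();print(s["tool_pos"],s["t"],s["finger_gap"],fs(2))
cv2.imwrite("pics/s21.png",cv2.convertScaleAbs(cv2.resize(S.f[120:270,310:430],None,fx=4,fy=4,interpolation=cv2.INTER_CUBIC),alpha=1.3))
cv2.imwrite("pics/w21.png",W.f)
print([(x["pixel"],round(x["p"],2),S.onz(x["pixel"],155)) for x in r.spot_point("scene","pipette_shoulder")[:5]])
E
```

```text
[-1.  -0.9  5.8]
[ 0.3 -0.1  0.1]
[543.  183.4 364.9] 60.7583 85.15534473820551 [ 0.   0.3 -0.6]
[([366.0, 190.1], 0.69, array([539.2, 186.9, 155. ])), ([283.3, 196.4], 0.55, array([501.8, -28.1, 155. ])), ([307.0, 279.5], 0.51, array([743.1, -22.1, 155. ])), ([376.0, 240.4], 0.39, array([687.3, 166.1, 155. ]))]
```

View pics/s21.png

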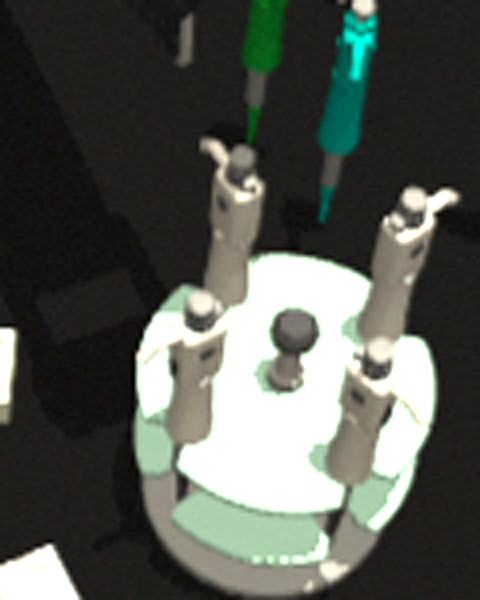

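View pics/w21.png

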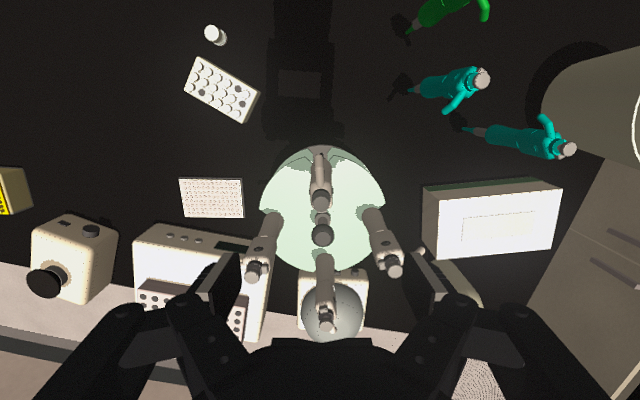

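The scene view now shows the pipette upright in the empty notch, its head at crop (238,190), like its neighbours. The gripper is clear, and the other pipettes, rack, plate and vial look untouched, so I'm handing in.

```bash
python3 - <<'E'
from plant import r
r.close_job(); print("done")
E
```

```text
the job is handed in; nothing more can be done
done
```

The pipette now hangs tip-down in the stand's empty notch, its shoulder on the upper disc and its finger rest pointing outward like its neighbours. I handed the job in at about 61 s of the 72 s allowed.

**Last checks:** Contact with the disc came at the expected height, to within about 2 mm, with a peak of about 6 N. After I let go, the wrist force was near zero and the gripper was clear by 150 mm. In the final scene and wrist pictures the pipette stands upright. The three hung pipettes, rack, plate and vial look unmoved, though I judged that by eye and did not re-measure them.

**What went wrong on the way:**
- **First grasp missed the thumb pads.** The real fingertips sit about 30 mm short of the reported TCP, so the hand closed on the finger rest. I lifted the pipette a little that way, laid it back, found the offset by touching the bench (about 25 N), and corrected for it.
- **Second grasp would not swing.** It was on the pads at 50 N, but the commands from 30 down to 1 N had no visible effect. It turned only about 25°, during quick hand strokes, so I laid it down again.
- **Third grasp worked.** It was on the pads at 20 N, so the pipette swung to about 69° while being lifted. Further easing commands again did nothing visible, and four short strokes brought it close to plumb. The swing therefore happened during the lift and the strokes, not as one clean ease of the grip. I then tightened to 50 N and tilted the hand 3° to take out the remaining lean.

The finger-gap reading while holding the pads was 21–24 mm, against 25 mm stated over both pads. I did not resolve that difference.

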